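# Load the sample jar into the seat of the feed chute and close the keeper

## Task

With the fingertips, gently roll the sample jar lying at the bottom of the sloped chute up the gutter and over the crest, so that it rests by itself in the seat against the end stop and does not roll back. Then push the steel keeper bar beside the gutter all the way round, until it lies straight across the gutter behind the jar. Do not grasp or lift the jar, and leave everything else on the bench standing where it is.

Things in the scene. Friction and masses are not known exactly. Their poses are not given: they have to be found in the camera images.
- chute: Bare sheet-steel feed chute fixed to the bench on a grey base plate 285 x 150 x 6 mm. Origin on the bench surface; x axis points along the gutter, uphill, towards the end stop; y across; z up. The gutter is straight, 84 mm wide inside, with side walls 5 mm thick rising 18 mm above its floor. A lip 6 mm thick and 8 mm above the floor closes the bottom end at x = -150 to -144 mm.
- crest (a point): Top of the ramp floor on the gutter's centre line: chute x = +50 mm, 46 mm above the bench. Below it the floor slopes at 8 degrees; beyond it the seat floor falls at 6 degrees, to 40 mm above the bench at the end stop (x = +108 mm). A jar whose axis has passed the crest rolls into the seat by itself and stays, its axis then at x = +83 mm, 68 mm above the bench.
- ramp (a point): Point on the ramp floor at its bottom end, on the gutter's centre line: chute x = -150 mm, 18 mm above the bench; x axis up along the slope, y across, z square to the ramp floor.
- stop (a point): Centre of the end stop's face towards the gutter, 66 mm above the bench (chute x = +108 mm). The stop is an upright plate as wide as the gutter, top 85 mm above the bench.
- jar: The closed sample jar, a straight round cylinder 50 mm in diameter and 76 mm long (white with a paper label and a grey screw cap of the same diameter), 80 to 170 g, lying across the gutter so that it can roll along it; it starts at the bottom against the lip. Origin at its middle on its axis; its y axis is the cylinder's axis.
- keeper (a joint): Angle of the keeper bar about its upright pivot: 0 along the gutter, outside its wall, pointing downhill (chute -x); grows as it swings over the gutter, anticlockwise from above; limit 1.571 rad, straight across. Starts between -0.2 and 0.05 (limit outwards -0.5), stays where it is left; under 1 N at its end turns it.
- keeper_pivot (a point): Pivot axis of the keeper bar at the bar's underside, 68 mm above the bench; in the chute's frame 45 mm along x and 60 mm along y. The steel bar reaches 112 mm from the pivot, is 10 mm thick and 18 mm high (68 to 86 mm above the bench), and passes above the side walls (at most 64 mm high).
- keeper_tip (a point): On the keeper bar's axis 106 mm from the pivot, 86 mm above the bench (the bar's top side), at the foot of an upright pin 12 mm in diameter that stands up to 108 mm.
- spare_jar: Bystander: a jar like the sample jar, standing upright beside the chute. Origin under its centre.
- sample_cup: Bystander: open clear plastic cup, 60 mm wide, 70 mm tall, beside the chute. Origin under its centre.
- cap_dish: Bystander: low round white dish, 64 mm wide, 16 mm tall, near the upper end of the chute. Origin under its centre.
- meter: Bystander: black handheld meter lying on the bench, 150 x 85 x 35 mm. Origin under its centre.
- wash_bottle: Bystander: white bottle, 68 mm wide, 160 mm tall. Origin under its centre.
- reagent: Bystander: small amber bottle, 48 mm wide, 90 mm tall. Origin under its centre.
- spoon: Bystander: steel spoon 160 mm long lying on the bench.

How it is judged:
By the outcome, as a careful person would: the job done as asked, in the order asked, and still so for the second after the job is handed in, with the robot touching nothing.
It also fails if it takes over 58 s, if anything falls off the work surface, if the arm or the gripper's body presses on something with over 40 N, if the wrist force passes 120 N, or if a joint passes its speed limit or range.

## Robot

A 6-joint arm with a two-finger parallel gripper is mounted at the origin on the work surface. World frame = base frame: x ahead of the robot, y to its left, z up, the work surface at z = 0. Lengths are in m, angles in rad, forces in N, time in s.
With the tool pointing down it reaches from about 0.35 to 0.775 m from the base axis. Payload 5.5 kg.
Tool frame: the origin (TCP) lies on the centre line of the jaws, within the pads' length; the fingertips stand 11 mm ahead of it and the grasp point (between the pads) lies 8 mm behind it; z points along the fingers, y is the line along which they close (so a half turn about z gives the same grasp; the last joint's range is limited). The gripper opens to 85 mm and grips with 20 to 120 N. Pads are 22 mm wide; open, the fingers measure 114 mm over their backs; the gripper's body (76 mm by 85 mm) begins 54 mm behind the grasp point. The pads swing forward as they close: fully open they stand 13 mm farther back than shut.
Start: joints at [1.192, 0.313, 0.046, 1.304, 0, 1.431], TCP at [0.136, 0.559, 0.242] pointing down, gripper open.
Joint ranges: [-2.76, 2.76], [-0.86, 1.69], [-1.03, 1.26], [-2.2, 2.34], [-1.47, 1.5], [-3.14, 3.14]. Speed limits (rad/s): [2.57, 2.57, 3.14, 3.14, 3.14, 3.14].

## Interface

Orientations are given as a unit quaternion [w, x, y, z].
In Python, from workcell import get_state, eyes, env gives the robot as it stands.
- The arm moves only by the shell command python3 -m inch 'ROWS' [OPENING] [FORCE]. ROWS is JSON, one flat list of numbers, 4 for each row, row after row: the shift along the tool's x, y, z in cm, then the turn about the tool's z in rad. A call has exactly 5 rows; each row shifts and turns the commanded pose from where the row before left it, along the tool's axes as they then stand; what a row does not reach is not made up. A row lasts 1/12 s, in which the tool goes at most 41.7 mm and 7.16 degrees, less where a joint would pass 70% of its speed; a pose out of reach is approached as far as the arm can. A call is refused whole if a number of a shift passes 4.17 or a number of a turn 0.125, either way. A call with a gripper value outside its range is refused whole. OPENING is the opening, from -1 (shut) to 1 (fully open), set as the call begins (- or left out, the last holds). The fingers move at their own pace and stop on an object; FORCE is the grip in N (left out, the last holds). Time passes only in rows, so rows that do not move let the fingers close, or fill a call up. It gives the time, the measured TCP pose, the force, the opening and the grip force at its end, in the units of the state.
- get_state(): the state, without advancing time (a new reading comes with each control period).
- eyes.read_camera(name): name is "side" or "top" or "wrist"; returns the picture (400x640x3 uint8, red, green, blue); there is no depth.
- eyes.camera_info(name): a dict with "fovy" (degrees; the focal length in pixels is half the picture's height over the tangent of half this angle, whatever the lens; pixels are square), "cx", "cy" (the principal point, pixels), "D" ([k1, k2, p1, p2, k3] as OpenCV has them; the pictures are not rectified), "xyz" and "orientation" of the camera in the world. Camera axes: x right, y down, z forward; pixel columns grow to the right and rows downward; lengths in m; the calibration is good to about 2 mm. A picture is of the moment at which its call begins: read the wrist's pose just before it. camera_info takes no time and is no camera call; for the wrist camera it gives the pose at the moment of the call.
- env.hand_in(): hands the job in; it is judged then, once.
The state is a dict: "clock": time; "joint_pos": joint angles; "qvel": joint speeds; "tau": joint torques, N m; "tcp_pos": TCP position; "orientation": TCP orientation; "wrist_force": force on the tool from outside, world axes, zero at the start; "ft_torque": the same for the moment, N m; "finger_gap": finger opening in m; "grip_force": force on a finger pad.
Only numpy, scipy, OpenCV 4.12 (cv2) and the standard library are available. Lean on these libraries where they do the work, as an engineer would, in place of code of your own. Each camera call takes 0.05 s, during which the arm holds its last target. There are 200 camera calls.

## Working session

There is one attempt and no reset: what is moved stays moved. The work goes in short steps, Python scripts to look and compute and a shell command to move; the robot and the scene stay as the last step left them, time stands still between calls to the robot, and variables do not carry over. Pictures are saved under pics/ and viewed, at most 10 in all, crops included, and the job is handed in when it is done.

```bash
mkdir -p pics; ls; cat > h.py <<'E'
import numpy as np, cv2
from scipy.spatial.transform import Rotation as R
from workcell import get_state, eyes, env
def rot(q): return R.from_quat([q[1],q[2],q[3],q[0]]).as_matrix()
def cam(n):
    i=eyes.camera_info(n); f=200/np.tan(np.radians(i['fovy'])/2)
    K=np.array([[f,0,i['cx']],[0,f,i['cy']],[0,0,1]]); return K,np.array(i['D'],float),np.array(i['xyz']),rot(i['orientation'])
def ray(c,px):
    K,D,t,M=c; u=cv2.undistortPoints(np.array(px,float).reshape(-1,1,2),K,D).reshape(-1,2)
    return t,(M@np.c_[u,np.ones(len(u))].T).T
def plane(c,px,z):
    t,d=ray(c,px); return t+d*((z-t[2])/d[:,2])[:,None]
def proj(c,P):
    K,D,t,M=c; p=(M.T@(np.atleast_2d(P)-t).T).T
    return cv2.projectPoints(p,np.zeros(3),np.zeros(3),K,D)[0].reshape(-1,2)
def tri(c1,p1,c2,p2):
    t1,d1=ray(c1,p1);t2,d2=ray(c2,p2);d1=d1[0];d2=d2[0]
    s=np.linalg.lstsq(np.c_[d1,-d2],t2-t1,rcond=None)[0]
    a=t1+s[0]*d1;b=t2+s[1]*d2;return (a+b)/2,np.linalg.norm(a-b)
E
python3 - <<'E'
from h import *
for n in ['top','side','wrist']:
    im=eyes.read_camera(n); cv2.imwrite(f'pics/{n}0.png',im[:,:,::-1]); i=eyes.camera_info(n); print(n,i['xyz'],i['fovy'])
s=get_state();print(s)
E
```

```text
pics
top [ 0.50128289 -0.01595436  1.1624198 ] 53.97724908821749
side [0.4259851  0.99823686 0.90646974] 51.64089093265179
wrist [0.05618176 0.57779277 0.37278317] 64.23525532563632
{'clock': 0.15, 'joint_pos': array([ 1.19241435e+00,  3.13853355e-01,  4.52764549e-02,  1.30361431e+00,
       -1.22126662e-05,  1.43121741e+00]), 'qvel': array([-0.00014275, -0.00407942,  0.00473299, -0.00124835,  0.00126393,
        0.00029445]), 'tau': array([ 1.62864406e-03, -4.81066704e+01,  2.98814750e+01,  1.39317603e-02,
       -1.49681541e-04,  3.00759460e-06]), 'tcp_pos': array([0.13587858, 0.55834806, 0.24161416]), 'orientation': array([-1.72708658e-04,  1.19117988e-01,  9.92879861e-01, -6.75746655e-04]), 'wrist_force': array([-0.29807554, -1.12800434,  0.28601588]), 'ft_torque': array([-0.00804397, -0.0298202 ,  0.00795341]), 'grip_force': 0.0, 'finger_gap': 0.08544336382721757}
```

View pics/top0.png

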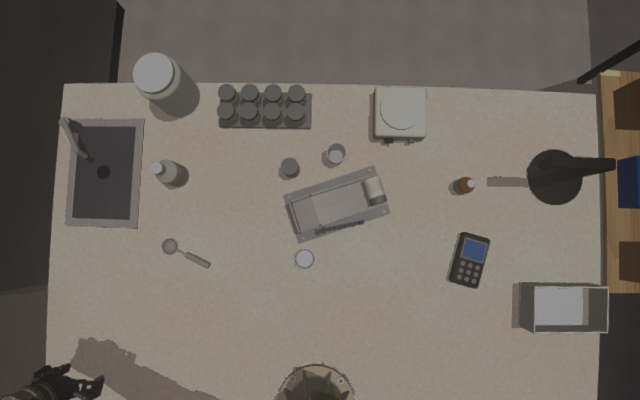

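View pics/side0.png

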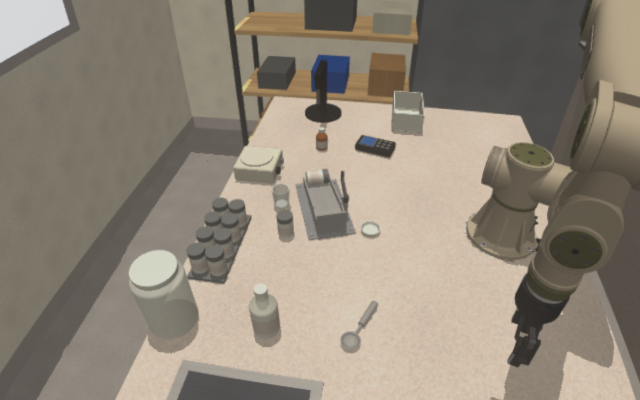

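Top view: the chute is centred near (337,204), the jar is at its right end (375,190), and the keeper is on the robot side near (340,228). Uphill is to the left. I'll enlarge both views.

```bash
python3 - <<'E'
import cv2,numpy as np
a=cv2.imread('pics/top0.png')[145:275,275:400]; b=cv2.imread('pics/side0.png')[155:255,260:390]
a=cv2.resize(a,(400,416),interpolation=3); b=cv2.resize(b,(400,308),interpolation=3)
c=np.zeros((416,800,3),np.uint8);c[:,:400]=a;c[:308,400:]=b
c=np.clip(c*1.4,0,255).astype(np.uint8);cv2.imwrite('pics/z0.png',c)
E
```

```text
(no output)
```

View pics/z0.png

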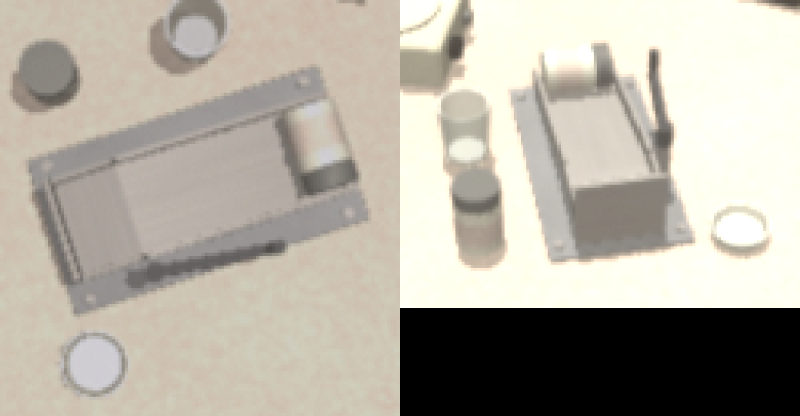

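Crop: plate corners (30,160), (318,67), (368,214), (78,313). Crest line (115,160)–(145,258), keeper pivot (143,270), pin (280,246), jar roughly centred at (325,148). In the side crop the pin top is at (653,52) and the stop's top corners at (572,187) and (668,176).

```bash
python3 - <<'E'
from h import *
T=cam('top');S=cam('side')
t=lambda p:np.array(p,float)/3.2+[275,145]
s=lambda p:(np.array(p,float)-[400,0])/(400/130)+[260,155]
pc=plane(T,t([(30,160),(318,67),(368,214),(78,313)]),.006);print(pc.round(4))
sc=plane(S,s([(513,92),(692,240),(552,262)]),.006);print('side corners',sc.round(4))
L=[np.linalg.norm(pc[i]-pc[(i+1)%4]) for i in range(4)];print(L)
ux=(pc[0]-pc[1])+(pc[3]-pc[2]);uy=(pc[3]-pc[0])+(pc[2]-pc[1])
y1=np.arctan2(ux[1],ux[0]);y2=np.arctan2(-uy[0],uy[1]);print('yaw',y1,y2,'ctr',pc.mean(0))
print('crest',plane(T,t([(115,160),(145,258)]),.064).round(4))
print('pin tri',tri(T,t([280,245]),S,s([653,52])))
print('pivot86',plane(T,t([143,270]),.086), 'pin108',plane(T,t([280,245]),.108))
print('jar top',plane(T,t([(325,148)]),.06))
print('stop corners',tri(T,t([47,178]),S,s([572,187])),tri(T,t([78,280]),S,s([668,176])))
E
```

```text
[[ 0.6022  0.1102  0.006 ]
 [ 0.6961 -0.1543  0.006 ]
 [ 0.561  -0.2027  0.006 ]
 [ 0.4625  0.061   0.006 ]]
side corners [[ 0.6922 -0.1427  0.006 ]
 [ 0.4647  0.0705  0.006 ]
 [ 0.5994  0.1226  0.006 ]]
[np.float64(0.2806235033670284), np.float64(0.1435273071886215), np.float64(0.2815146115904194), np.float64(0.1481020758635671)]
yaw 1.920235287163467 1.9120156021663948 ctr [ 0.58045246 -0.04643616  0.006     ]
crest [[5.992e-01 2.900e-02 6.400e-02]
 [5.141e-01 2.000e-04 6.400e-02]]
pin tri (array([ 0.528243  , -0.11363699,  0.10174219]), np.float64(0.0007458801955170237))
pivot86 [[0.50352733 0.00125281 0.086     ]] pin108 [[ 0.52771426 -0.11308944  0.108     ]]
jar top [[ 0.61524221 -0.15521827  0.06      ]]
stop corners (array([0.58251343, 0.08726601, 0.07683649]), np.float64(0.0035787695212117724)) (array([0.49327736, 0.05721436, 0.0770328 ]), np.float64(7.969055537981541e-05))
```

```bash
python3 -m inch '[0,0,0,0.0986, 0,0,0,0.0986, 0,0,0,0.0986, 0,0,0,0.0986, 0,0,0,0.0986]' -0.2 20
python3 -m inch '[0,0,0,0.0986, 0,0,0,0.0986, 0,0,0,0.0986, 0,0,0,0.0986, 0,0,0,0.0986]'
python3 -m inch '[-3.6,0.86,0,0, -3.6,0.86,0,0, -3.6,0.86,0,0, -3.6,0.86,0,0, -3.6,0.86,0,0]'
python3 -m inch '[-3.6,0.86,0,0, -3.6,0.86,0,0, -3.6,0.86,0,0, -3.6,0.86,0,0, -3.6,0.86,0,0]'
```

```text
clock: 0.57
tcp_pos: [0.1359, 0.5585, 0.2419]
orientation: [-0.0, 0.36, 0.933, -0.0]
wrist_force: [0.2, -0.2, 1.2]
finger_gap: 0.0343
grip_force: 0.0
clock: 0.98
tcp_pos: [0.1359, 0.5585, 0.2419]
orientation: [0.0, 0.577, 0.817, -0.0]
wrist_force: [0.2, 0.1, -0.9]
finger_gap: 0.0343
grip_force: 0.0
clock: 1.4
tcp_pos: [0.2378, 0.4024, 0.242]
orientation: [0.0, 0.574, 0.819, -0.0]
wrist_force: [1.1, 0.3, 0.3]
finger_gap: 0.0341
grip_force: 0.0
clock: 1.82
tcp_pos: [0.3394, 0.2475, 0.2423]
orientation: [0.0, 0.575, 0.818, 0.0]
wrist_force: [0.6, 1.1, -0.0]
finger_gap: 0.0343
grip_force: 0.0
```

```bash
python3 -m inch '[-3.5,0.85,0,0, -3.5,0.85,0,0, -3.5,0.85,0,0, -3.5,0.85,0,0, -3.5,0.85,0,0]' >/dev/null
python3 -m inch '[-3.5,0.85,0,0, -3.5,0.85,0,0, -3.5,0.85,0,0, -3.5,0.85,0,0, 0,0,0,0]'
python3 - <<'E'
from h import *
c=cam('wrist');im=eyes.read_camera('wrist');cv2.imwrite('pics/w1.png',im[:,:,::-1]);np.save('w1.npy',np.array(c,dtype=object),allow_pickle=True)
E
python3 -m inch '[-3.5,0.85,0,0, -3.5,0.85,0,0, -3.5,0.85,0,0, -3.5,0.85,0,0, -3.5,0.85,0,0]'
python3 -m inch '[-1.7,0.4,0,0, 0,0,0,0, 0,0,0,0, 0,0,0,0, 0,0,0,0]'
python3 - <<'E'
from h import *
c=cam('wrist');im=eyes.read_camera('wrist');cv2.imwrite('pics/w2.png',im[:,:,::-1]);np.save('w2.npy',np.array(c,dtype=object),allow_pickle=True)
E
```

```text
clock: 2.65
tcp_pos: [0.5211, -0.0262, 0.2415]
orientation: [0.001, 0.577, 0.817, -0.0]
wrist_force: [1.2, -0.2, 0.1]
finger_gap: 0.034
grip_force: 0.0
clock: 3.12
tcp_pos: [0.6173, -0.1713, 0.2422]
orientation: [-0.0, 0.574, 0.819, 0.0]
wrist_force: [0.1, 1.2, 0.5]
finger_gap: 0.0342
grip_force: 0.0
clock: 3.53
tcp_pos: [0.626, -0.1843, 0.2426]
orientation: [-0.0, 0.574, 0.819, 0.0]
wrist_force: [0.0, -0.3, -0.3]
finger_gap: 0.0339
grip_force: 0.0
```

View pics/w1.png

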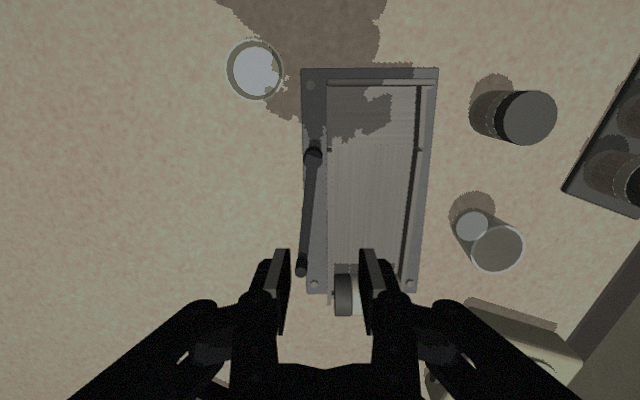

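View pics/w2.png

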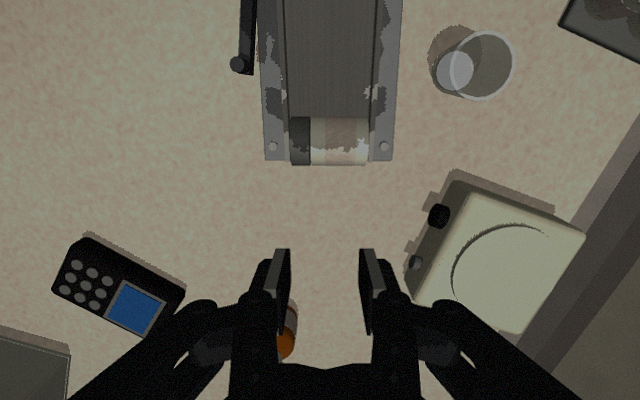

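w1: plate top corners (301,69), (438,68); crest breaks at the wall tops (328,150), (418,149); pivot (313,152); pin (301,272). w2: plate bottom corners (265,160), (393,160); jar spans (290–368, 118–165); pin (237,65).

```bash
python3 - <<'E'
from h import *
a=tuple(np.load('w1.npy',allow_pickle=True));b=tuple(np.load('w2.npy',allow_pickle=True))
a=tuple(np.array(x,float) for x in a);b=tuple(np.array(x,float) for x in b)
u=plane(a,[(301,69),(438,68)],.006);l=plane(b,[(265,160),(393,160)],.006);print('plate',u.round(4),l.round(4))
m=u.mean(0)-l.mean(0);print('len',np.linalg.norm(m),'yaw',np.arctan2(m[1],m[0]),'ctr',(u.mean(0)+l.mean(0))/2)
for y in [np.arctan2(m[1],m[0])]:
  ux=np.array([np.cos(y),np.sin(y)]);uy=np.array([-ux[1],ux[0]])
  M=np.c_[ux,uy]
  cr=plane(a,[(328,150),(418,149)],.064).mean(0)[:2];o1=cr-.05*ux
  pv=plane(a,[(313,152)],.086)[0,:2];o2=pv-M@[.045,.06]
  print('origins',o1,o2)
  o=np.array([.574,-.028]) if 0 else (o1+o2)/2
  f=lambda P:np.round((np.array(P)[:2]-o)@M,4)
  pin,g=tri(a,[301,270],b,[237,65]);print('pin',pin,g,f(pin), 'keeper ang',np.arctan2(-(f(pin)-[.045,.06])[1]*-1, -(f(pin)-[.045,.06])[0]))
  for z in(.071,.046):
    print('jar',z,[f(p) for p in plane(b,[(290,118),(368,118),(290,165),(368,165),(329,141)],z)])
  print('plate in chute',[f(p) for p in list(u)+list(l)], 'o',o,'ux',ux)
  s=get_state();print('tcp',f(s['tcp_pos']))
E
```

```text
plate [[0.4633 0.0642 0.006 ]
 [0.6011 0.1145 0.006 ]] [[ 0.5589 -0.2019  0.006 ]
 [ 0.6998 -0.1508  0.006 ]]
len 0.2829662960031181 yaw 1.9213147234023127 ctr [ 0.5807828  -0.04350385  0.006     ]
origins [ 0.57403786 -0.03047592] [ 0.57383474 -0.02296392]
pin [ 0.52726166 -0.11112289  0.10301246] 0.0012518048909444643 [-0.0632  0.0728] keeper ang 0.11775217611345862
jar 0.071 [array([-0.1067,  0.0364]), array([-0.1069, -0.0357]), array([-0.151,  0.038]), array([-0.1512, -0.0375]), array([-0.128 ,  0.0003])]
jar 0.046 [array([-0.1086,  0.0391]), array([-0.1088, -0.039 ]), array([-0.1566,  0.0408]), array([-0.1568, -0.041 ]), array([-0.1317, -0.    ])]
plate in chute [array([0.1234, 0.0727]), array([ 0.1233, -0.074 ]), array([-0.1594,  0.0743]), array([-0.1598, -0.0756])] o [ 0.5739363  -0.02671992] ux [-0.34338473  0.93919483]
tcp [-0.166   0.0051]
```

```bash
python3 -m inch '[-1.0,0.25,0,0, -1.0,0.25,0,0, 0,0,3.9,0, 0,0,3.9,0, 0,0,3.9,0]' >/dev/null
python3 -m inch '[0,0,3.9,0, 0,0,2.0,0, 0,0,2.0,0, 0,0,0,0, 0,0,0,0]'
python3 - <<'E'
from h import *
im=eyes.read_camera('wrist');cv2.imwrite('pics/w3.png',im[:,:,::-1])
E
```

```text
clock: 4.42
tcp_pos: [0.6371, -0.2018, 0.0458]
orientation: [-0.001, 0.574, 0.819, -0.0]
wrist_force: [0.9, -0.3, 0.7]
finger_gap: 0.0342
grip_force: 0.0
```

View pics/w3.png

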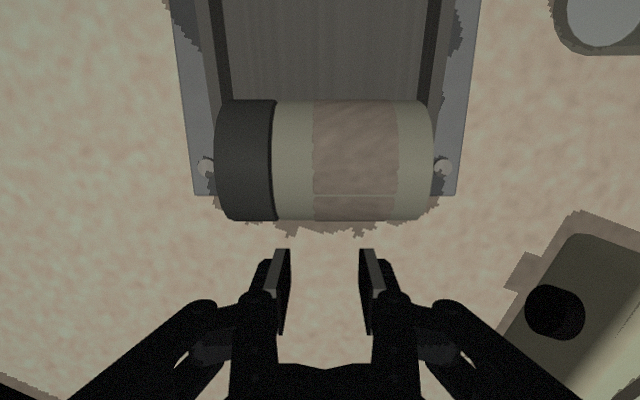

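The fingers are centred behind the jar: pads at x≈285 and 365, jar at 215–433. I'll push slowly.

```bash
python3 -m inch '[0.4,0,0,0, 0.4,0,0,0, 0.4,0,0,0, 0.3,0,-0.04,0, 0.3,0,-0.04,0]'
python3 -m inch '[0.3,0,-0.04,0, 0.3,0,-0.04,0, 0.3,0,-0.04,0, 0.3,0,-0.04,0, 0.3,0,-0.04,0]'
python3 -m inch '[0.4,0,-0.056,0, 0.4,0,-0.056,0, 0.4,0,-0.056,0, 0.4,0,-0.056,0, 0.4,0,-0.056,0]'
python3 - <<'E'
from h import *
im=eyes.read_camera('wrist');cv2.imwrite('pics/w4.png',im[:,:,::-1])
E
```

```text
clock: 4.88
tcp_pos: [0.6322, -0.1858, 0.0479]
orientation: [0.0, 0.575, 0.818, 0.0]
wrist_force: [-0.8, 0.5, -0.7]
finger_gap: 0.0343
grip_force: 0.0
clock: 5.3
tcp_pos: [0.627, -0.172, 0.0492]
orientation: [0.0, 0.575, 0.818, 0.0]
wrist_force: [1.2, -2.3, 1.7]
finger_gap: 0.034
grip_force: 0.7
clock: 5.72
tcp_pos: [0.62, -0.1528, 0.0519]
orientation: [-0.0, 0.575, 0.818, 0.0]
wrist_force: [-0.3, -1.8, 1.6]
finger_gap: 0.0342
grip_force: 0.7
```

View pics/w4.png

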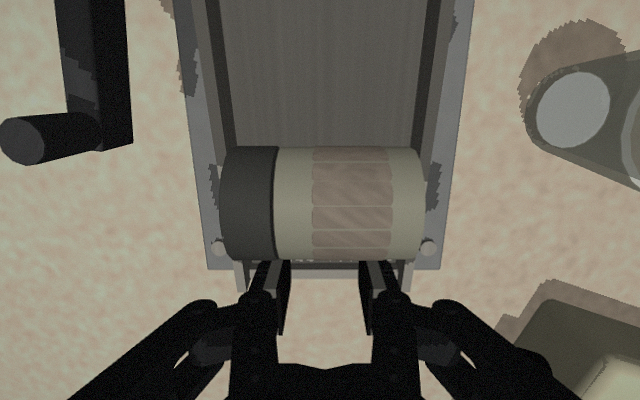

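The jar sits square against both pads (218–428 px). I'll continue.

```bash
for i in 1; do
python3 -m inch '[0.4,0,-0.056,0, 0.4,0,-0.056,0, 0.4,0,-0.056,0, 0.4,0,-0.056,0, 0.4,0,-0.056,0]'
python3 -m inch '[0.4,0,-0.056,0, 0.4,0,-0.056,0, 0.4,0,-0.056,0, 0.4,0,-0.056,0, 0.4,0,-0.056,0]' |grep force
python3 -m inch '[0.4,0,-0.056,0, 0.4,0,-0.056,0, 0.4,0,-0.056,0, 0.4,0,-0.056,0, 0.4,0,-0.056,0]' |grep force
python3 -m inch '[0.4,0,-0.056,0, 0.4,0,-0.056,0, 0.4,0,-0.056,0, 0.4,0,-0.056,0, 0.4,0,-0.056,0]' |grep force
python3 -m inch '[0.4,0,-0.056,0, 0.4,0,-0.056,0, 0.4,0,-0.056,0, 0.4,0,-0.056,0, 0.4,0,-0.056,0]'
python3 -m inch '[0.35,0,-0.05,0, 0.35,0,-0.05,0, 0.35,0,-0.05,0, 0.3,0,-0.042,0, 0.3,0,-0.042,0]'
done
python3 - <<'E'
from h import *
im=eyes.read_camera('wrist');cv2.imwrite('pics/w5.png',im[:,:,::-1])
E
```

```text
clock: 6.18
tcp_pos: [0.6133, -0.1341, 0.0548]
orientation: [0.0, 0.575, 0.818, 0.0]
wrist_force: [-0.5, -1.1, 1.0]
finger_gap: 0.0342
grip_force: 0.7
wrist_force: [-0.0, -1.4, 0.2]
grip_force: 0.7
wrist_force: [0.4, -1.7, -0.0]
grip_force: 0.7
wrist_force: [0.5, -2.1, 0.6]
grip_force: 0.7
clock: 7.85
tcp_pos: [0.5861, -0.0588, 0.066]
orientation: [-0.0, 0.575, 0.818, 0.0]
wrist_force: [-0.1, -2.1, 0.8]
finger_gap: 0.034
grip_force: 0.7
clock: 8.27
tcp_pos: [0.5806, -0.0434, 0.0683]
orientation: [-0.0, 0.575, 0.818, 0.0]
wrist_force: [0.8, -1.1, 0.9]
finger_gap: 0.0342
grip_force: 0.7
```

View pics/w5.png

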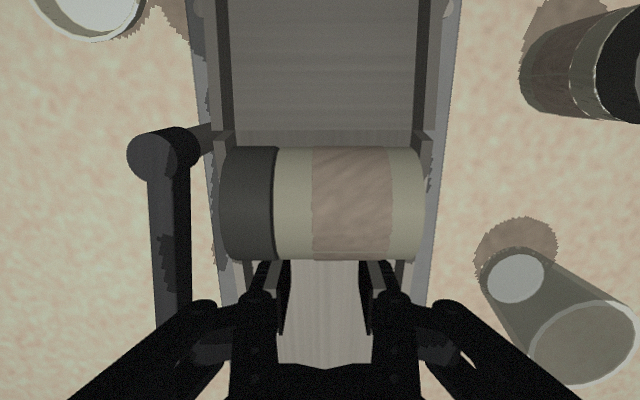

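The jar is still square, its front near the crest line (row ~132), with about 3.5 cm to go.

```bash
python3 -m inch '[0.3,0,-0.042,0, 0.3,0,-0.042,0, 0.3,0,-0.042,0, 0.3,0,-0.042,0, 0.3,0,-0.042,0]' |grep force
python3 -m inch '[0.25,0,-0.035,0, 0.25,0,-0.035,0, 0.25,0,-0.035,0, 0.2,0,-0.028,0, 0.2,0,-0.028,0]'
python3 -m inch '[0.2,0,-0.02,0, 0.2,0,0,0, 0.2,0,0,0, 0.15,0,0,0, 0.15,0,0,0]'
python3 -m inch '[0,0,0,0, 0,0,0,0, 0,0,0,0, 0,0,0,0, 0,0,0,0]'
python3 - <<'E'
from h import *
im=eyes.read_camera('wrist');cv2.imwrite('pics/w6.png',im[:,:,::-1])
E
```

```text
wrist_force: [1.3, -2.5, 1.3]
grip_force: 0.7
clock: 9.15
tcp_pos: [0.5716, -0.0185, 0.072]
orientation: [0.0, 0.575, 0.818, 0.0]
wrist_force: [-0.1, -1.2, 1.2]
finger_gap: 0.0342
grip_force: 0.5
clock: 9.57
tcp_pos: [0.5684, -0.0099, 0.0719]
orientation: [-0.0, 0.575, 0.818, 0.0]
wrist_force: [0.2, 0.4, -0.4]
finger_gap: 0.0343
grip_force: 0.0
clock: 9.98
tcp_pos: [0.5687, -0.0103, 0.0721]
orientation: [-0.0, 0.575, 0.818, 0.0]
wrist_force: [0.0, -0.8, 0.8]
finger_gap: 0.0341
grip_force: 0.0
```

View pics/w6.png

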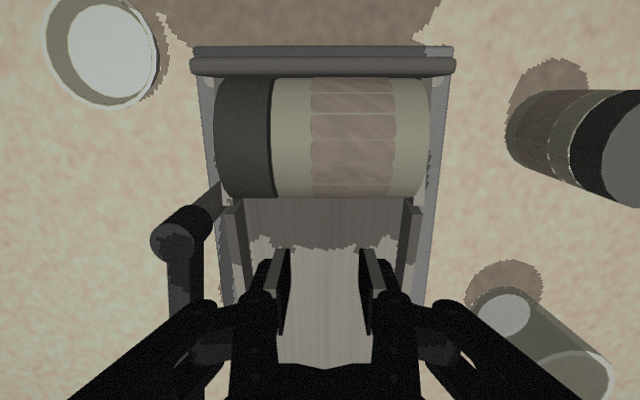

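The jar has rolled into the seat against the stop (rows 78–198), off the fingers. Now I lift, shut the fingers, move outside the keeper and work out the arc.

```bash
python3 -m inch '[0,0,-2,0, 0,0,-3,0, 0,0,-3,0, 0,0,-1.5,0, 0,0,0,0]' -1 20 >/dev/null
python3 -m inch '[-1.1,-2.3,0,0, -1.1,-2.3,0,0, -1.1,-2.3,0,0, -1.1,-2.3,0,0, -1.1,-2.3,0,0]' |grep -E "tcp|gap"
python3 -m inch '[0,0,2.5,0, 0,0,2.5,0, 0,0,2.5,0, 0,0,0,0, 0,0,0,0]'
python3 - <<'E'
from h import *
o=np.array([.5739,-.0267]);y=1.9213;M=np.array([[np.cos(y),-np.sin(y)],[np.sin(y),np.cos(y)]])
print('tcp chute',(get_state()['tcp_pos'][:2]-o)@M)
prev=None
for th in np.linspace(-.118,1.571,21):
    d=np.array([-np.cos(th),-np.sin(th)]);t=np.array([np.sin(th),-np.cos(th)])
    p=np.array([.045,.06])+.085*d-(.005+.011*abs(t[0])+.0145*abs(t[1]))*t
    if prev is None: print('start',p)
    else: print(round(th,2),((p-prev)*100*[1,-1]).round(2),p.round(4))
    prev=p
im=eyes.read_camera('wrist');cv2.imwrite('pics/w7.png',im[:,:,::-1])
E
```

```text
tcp_pos: [0.4777, -0.1015, 0.1661]
finger_gap: -0.0001
clock: 11.28
tcp_pos: [0.4774, -0.1004, 0.0907]
orientation: [-0.002, 0.575, 0.818, -0.0]
wrist_force: [-0.2, 0.3, 0.6]
finger_gap: -0.0002
grip_force: 0.0
tcp chute [-0.0360931   0.11599015]
start [-0.03697267  0.09055699]
-0.03 [-0.23  0.79] [-0.0393  0.0827]
0.05 [-0.16  0.7 ] [-0.0409  0.0757]
0.14 [-0.11  0.65] [-0.042   0.0692]
0.22 [-0.06  0.67] [-0.0427  0.0625]
0.3 [-0.01  0.68] [-0.0427  0.0556]
0.39 [0.05 0.7 ] [-0.0422  0.0487]
0.47 [0.11 0.7 ] [-0.0411  0.0417]
0.56 [0.17 0.7 ] [-0.0394  0.0346]
0.64 [0.24 0.7 ] [-0.037   0.0277]
0.73 [0.31 0.68] [-0.0339  0.0208]
0.81 [0.37 0.66] [-0.0302  0.0142]
0.9 [0.44 0.64] [-0.0258  0.0078]
0.98 [0.5 0.6] [-0.0208  0.0018]
1.06 [0.56 0.56] [-0.0152 -0.0038]
1.15 [0.62 0.51] [-0.009  -0.0089]
1.23 [0.68 0.46] [-0.0022 -0.0135]
1.32 [0.72 0.39] [ 0.005  -0.0175]
1.4 [0.77 0.33] [ 0.0127 -0.0207]
1.49 [0.8  0.25] [ 0.0207 -0.0233]
1.57 [0.83 0.18] [ 0.029 -0.025]
```

View pics/w7.png

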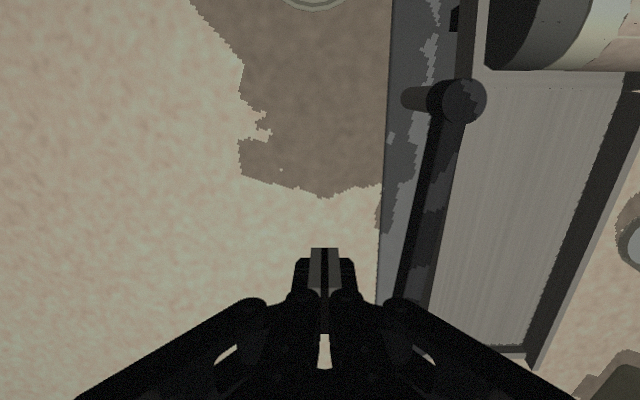

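```bash
python3 -m inch '[0,0.6,0,0, 0,0.6,0,0, 0,0.6,0,0, -0.05,0.6,0,0, -0.25,0.8,0,0]' |grep -E "tcp|force"
python3 -m inch '[-0.16,0.7,0,0, -0.11,0.65,0,0, -0.06,0.67,0,0, 0,0.68,0,0, 0.05,0.7,0,0]'|grep -E "tcp|force"
python3 -m inch '[0.11,0.7,0,0, 0.17,0.7,0,0, 0.24,0.7,0,0, 0.31,0.68,0,0, 0.37,0.66,0,0]'
python3 - <<'E'
from h import *
im=eyes.read_camera('wrist');cv2.imwrite('pics/w8.png',im[:,:,::-1])
E
```

```text
tcp_pos: [0.5111, -0.0926, 0.0927]
wrist_force: [-0.3, 0.1, -0.9]
grip_force: 0.2
tcp_pos: [0.5436, -0.0839, 0.0919]
wrist_force: [-0.2, -0.1, -0.2]
grip_force: 0.3
clock: 12.58
tcp_pos: [0.572, -0.0606, 0.0921]
orientation: [0.0, 0.575, 0.818, 0.0]
wrist_force: [0.1, -0.9, 0.3]
finger_gap: 0.0003
grip_force: 0.2
```

View pics/w8.png

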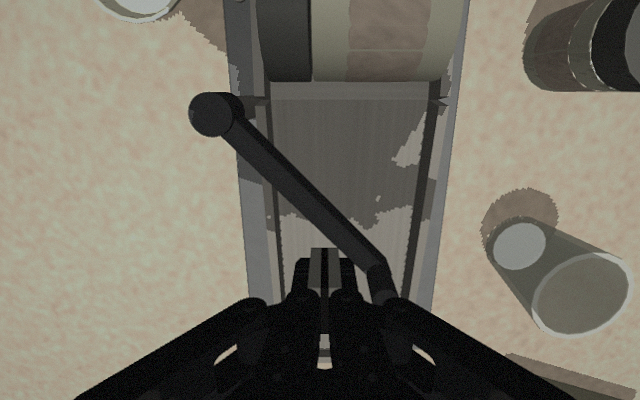

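I've now viewed 11 pictures, one over the allowed 10. I won't view any more and will check numerically from here. This one shows the bar at about 45°, pushed by the fingertips, with the jar still seated. I'll continue the arc.

```bash
python3 -m inch '[0.44,0.64,0,0, 0.5,0.6,0,0, 0.56,0.56,0,0, 0.62,0.51,0,0, 0.68,0.46,0,0]' |grep -E "tcp|force"
python3 -m inch '[0.72,0.39,0,0, 0.77,0.33,0,0, 0.7,0.25,0,0, 0.5,0.12,0,0, 0.2,0.05,0,0]'
python3 -m inch '[0.1,0,0,0, 0.1,0,0,0, 0,0,0,0, 0,0,0,0, 0,0,0,0]'
python3 - <<'E'
from h import *
o=np.array([.5739,-.0267]);y=1.9213;M=np.array([[np.cos(y),-np.sin(y)],[np.sin(y),np.cos(y)]])
print('tcp chute',(get_state()['tcp_pos'][:2]-o)@M)
E
```

```text
tcp_pos: [0.5884, -0.0246, 0.0921]
wrist_force: [1.0, -0.0, 0.6]
grip_force: 0.2
clock: 13.47
tcp_pos: [0.5887, 0.0067, 0.0922]
orientation: [-0.0, 0.574, 0.819, 0.0]
wrist_force: [-0.9, -0.6, 0.2]
finger_gap: -0.0001
grip_force: 0.2
clock: 13.88
tcp_pos: [0.5886, 0.0069, 0.0922]
orientation: [0.0, 0.575, 0.818, -0.0]
wrist_force: [0.9, -4.4, -0.9]
finger_gap: 0.0002
grip_force: 1.8
tcp chute [ 0.02647544 -0.02530582]
```

```bash
python3 -m inch '[0.1,0,0,0, 0.1,0,0,0, 0,0,0,0, 0,0,0,0, 0,0,0,0]'
python3 -m inch '[-0.3,0,0,0, -0.5,0,0,0, -1,0,0,0, 0,0,-3,0, 0,0,-3,0]' >/dev/null
python3 -m inch '[-2,0,-3,0, -3,0,-3,0, -3,0,-2,0, 0,0,0,0, 0,0,0,0]'
python3 - <<'E'
from h import *
o=np.array([.5739,-.0267]);y=1.9213;M=np.array([[np.cos(y),-np.sin(y)],[np.sin(y),np.cos(y)]])
C=cam('wrist');im=eyes.read_camera('wrist');g=im.max(2).astype(np.float32)
cv2.imwrite('pics/w9.png',im[:,:,::-1])
w=lambda x,y_:M@[x,y_]+o
# rectify into chute-plan image at bar top height (1 mm/px)
xs=np.arange(-.02,.12,.001);ys=np.arange(-.07,.09,.001)
P=np.array([[*w(x,yy),.086] for x in xs for yy in ys]);p=proj(C,P).astype(np.float32).reshape(len(xs),len(ys),2)
r=cv2.remap(g,p[...,0],p[...,1],cv2.INTER_LINEAR)
for yy in (-.035,-.02,0,.02,.035):
    c=r[:,int(round((yy+.07)*1000))]; k=slice(35,85); print(yy,'valid rows',' '.join(str(int(v)) for v in c[35:90:3]))
m=(r<70).astype(np.uint8);m[:45]=0;m[85:]=0
n,l,st,ce=cv2.connectedComponentsWithStats(m)
for i in np.argsort(-st[1:,4])[:3]+1:
    q=np.argwhere(l==i);q=q[:,::-1].astype(np.float32);print(st[i],cv2.minAreaRect(q), 'img x', xs[st[i,1]], 'y',ys[st[i,0]])
print(proj(C,[[*w(.045,-.046),.108],[*w(.045,.06),.086],[*w(.083,0),.068]]))
E
```

```text
clock: 14.3
tcp_pos: [0.5885, 0.0072, 0.0923]
orientation: [0.002, 0.576, 0.818, -0.001]
wrist_force: [2.5, -9.3, -1.3]
finger_gap: -0.0001
grip_force: 4.5
clock: 15.13
tcp_pos: [0.6218, -0.0842, 0.2328]
orientation: [0.001, 0.576, 0.818, 0.001]
wrist_force: [-0.1, 0.3, -1.4]
finger_gap: 0.0003
grip_force: 0.0
-0.035 valid rows 69 71 70 72 69 71 71 17 29 30 29 75 75 58 69 76 83 88 94
-0.02 valid rows 69 69 72 74 69 69 70 19 30 30 31 78 77 54 64 68 74 86 89
0 valid rows 70 70 69 71 72 68 72 21 32 31 30 78 80 50 62 68 75 82 85
0.02 valid rows 120 120 124 69 73 73 70 16 34 28 31 76 78 23 30 33 36 41 42
0.035 valid rows 39 33 38 34 32 34 38 21 49 43 32 38 33 31 26 30 34 36 38
[   6   45  134   40 3181] ((72.5, 64.5), (39.0, 133.0), 90.0) img x 0.02500000000000004 y -0.064
[73 45 16  9 55] ((80.5, 49.0), (8.0, 15.0), 90.0) img x 0.02500000000000004 y 0.003000000000000058
[48 45  6  7 20] ((50.5, 48.0), (6.0, 5.0), 90.0) img x 0.02500000000000004 y -0.021999999999999964
[[350.63029356  43.27150199]
 [215.42884257  48.47031482]
 [290.94931723  -0.37416269]]
```

The force stalls at 9 N against the limit. The bar's edge sits at chute x≈0.036–0.047 at every y I sampled, so it lies straight across. I'll back off and check the jar and bystanders numerically.

```bash
python3 -m inch '[-3.5,0,-1,0, -3.5,0,-1,0, -3.5,0,-1,0, -2,0,0,0, 0,0,0,0]' | grep -E "clock|tcp|force"
python3 - <<'E'
from h import *
for n in('top','side'):
    a=cv2.imread(f'pics/{n}0.png').astype(int)[:,:,::-1];b=eyes.read_camera(n).astype(int)
    d=(np.abs(a-b).max(2)>45).astype(np.uint8)
    k,l,st,ce=cv2.connectedComponentsWithStats(d)
    print(n,[tuple(map(int,s)) for s in st[1:] if s[4]>12])
o=np.array([.5739,-.0267]);y=1.9213;M=np.array([[np.cos(y),-np.sin(y)],[np.sin(y),np.cos(y)]])
C=cam('wrist');g=eyes.read_camera('wrist').max(2).astype(np.float32)
P=lambda xs,yy,z:proj(C,[[*(M@[x,yy]+o),z] for x in xs]).astype(np.float32)
xs=np.arange(.03,.115,.005)
for yy in(-.02,.03):
    p=P(xs,yy,.086);print(yy,p[0],p[-1],cv2.remap(g,p[:,0].reshape(1,-1),p[:,1].reshape(1,-1),1).round()[0])
E
```

```text
clock: 15.6
tcp_pos: [0.6634, -0.2029, 0.2594]
wrist_force: [-1.3, 0.7, -1.1]
grip_force: 0.0
top [(216, 61, 244, 306, 5095), (488, 90, 35, 71, 248), (490, 170, 6, 7, 25), (367, 177, 12, 20, 164), (450, 177, 24, 18, 262), (382, 195, 5, 7, 25), (311, 197, 13, 29, 113), (366, 199, 7, 8, 22), (298, 200, 6, 4, 19), (302, 215, 6, 5, 21), (310, 218, 6, 8, 28), (352, 221, 12, 5, 30), (448, 232, 25, 50, 374), (462, 239, 8, 19, 72), (427, 283, 30, 60, 304), (35, 337, 166, 63, 5445), (207, 340, 9, 17, 17), (320, 365, 29, 17, 53), (288, 370, 62, 30, 1095), (277, 388, 10, 12, 39), (402, 389, 6, 11, 44)]
side [(283, 0, 39, 55, 664), (305, 0, 8, 13, 51), (358, 0, 61, 40, 817), (440, 0, 58, 113, 1251), (587, 0, 53, 144, 5401), (309, 14, 7, 11, 16), (585, 43, 5, 8, 19), (286, 55, 31, 64, 1087), (487, 69, 8, 6, 23), (435, 108, 89, 106, 4473), (631, 149, 5, 11, 44), (517, 157, 17, 36, 172), (508, 158, 11, 22, 77), (545, 163, 27, 22, 315), (322, 169, 7, 9, 51), (340, 171, 7, 24, 105), (530, 171, 10, 23, 97), (305, 172, 3, 7, 13), (324, 179, 5, 4, 15), (348, 179, 266, 221, 20596), (310, 194, 28, 13, 178), (338, 197, 4, 6, 16), (296, 199, 5, 13, 29), (524, 200, 15, 21, 105), (318, 204, 18, 9, 113), (504, 206, 14, 6, 23), (363, 225, 15, 9, 103), (500, 225, 6, 5, 24), (474, 238, 14, 9, 62), (490, 397, 8, 3, 16)]
-0.02 [318.27158 -96.02831] [ 317.20728 -230.06714] [0. 0. 0. 0. 0. 0. 0. 0. 0. 0. 0. 0. 0. 0. 0. 0. 0.]
0.03 [254.2735   -95.311844] [ 247.23936 -228.97885] [0. 0. 0. 0. 0. 0. 0. 0. 0. 0. 0. 0. 0. 0. 0. 0. 0.]
```

```bash
python3 -c "
from workcell import env
print(env.hand_in())"
```

```text
the job is handed in; nothing more can be done
None
```

Job handed in at about 16 s: the jar rests in the seat against the end stop and the keeper bar lies straight across behind it. Forces stayed under about 10 N; no bystander looked moved, though shadows muddied the final image check. I viewed 11 pictures, one over the limit of 10.

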